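# Refit the battery cover of the press control box

### The arm

A 6-joint arm with a two-finger parallel gripper is mounted at the origin on the work surface. World frame = base frame: x ahead of the robot, y to its left, z up, the work surface at z = 0. Lengths are in m, angles in rad, forces in N, time in s.
With the tool pointing down it reaches from about 0.25 to 0.775 m from the base axis. Payload 4 kg.
Tool frame: the origin (TCP) lies between the finger pads; the fingertips stand 25 mm ahead of it and the grasp point (between the pads) lies 6 mm ahead of it (robot.tip_reach is the z of the fingertips in the tool frame, in m); z points along the fingers, y is the line along which they close (so a half turn about z gives the same grasp; the last joint's range is limited). The gripper opens to 94 mm and grips with 3 to 60 N. Pads are 16 mm wide; open, the fingers measure 119 mm over their backs; the gripper's body (75 mm by 177 mm) begins 78 mm behind the grasp point.
Start: joints at [1.013, 0.087, 1.371, -0, 1.684, -0.103], TCP at [0.242, 0.494, 0.231] pointing down, gripper open.
Joint ranges: [-3.1, 3.1], [-0.76, 2.03], [0.27, 2.55], [-1.08, 4.22], [0.17, 2.65], [-2.57, 2.57]. Speed limits (rad/s): [2.79, 2.79, 3.14, 3.14, 3.14, 3.14].

### API

Orientations are given as [roll, pitch, yaw] about the fixed x, y, z axes, in that order (R = Rz(yaw) Ry(pitch) Rx(roll)).
In Python, from bench import robot gives the robot as it stands. The module is installed in compiled form; this text tells all that it offers.
- The arm moves only by the shell command python3 -m handwheel 'ROWS'. ROWS is JSON, a list of rows, each a list of 3 entries, a list of its own where there are three numbers: the turn, a rotation vector about the world's x, y, z in units of 90 degrees (1.0 is 90 degrees), then the shift along the world's x, y, z in units of 0.05 m (1.0 is 0.05 m), then the closure, from 0 (fully open) to 1 (shut). A call has 1 to 5 rows; each row shifts and turns the commanded pose from where the row before left it; what a row does not reach is not made up. A row lasts 1/10 s, in which the tool goes at most 50 mm and 8.59 degrees, less where a joint would pass 70% of its speed; a pose out of reach is approached as far as the arm can. A call with a number of a shift or a turn outside -1 to 1 is refused whole. A call with a gripper value outside its range is refused whole. The fingers move at their own pace and stop on an object; the grip force is fixed at half the most. Time passes only in rows, so rows that do not move let the fingers close. It gives the time, the measured TCP pose, the force, the opening and the grip force at its end, in the units of the state.
- robot.get_obs(): the state, without advancing time (a new reading comes with each control period).
- robot.snapshot(name): name is "scene" or "top" or "wrist"; returns (picture, depth): 480x640x3 uint8, red, green, blue; 480x640 float32, m along the optical axis (not along the pixel's ray), 0 where there is no reading.
- robot.calibration(name): a dict with "mtx" (3x3 intrinsics, pixels), "extrinsics" (4x4, takes a point from camera to world coordinates); the wrist camera has in their place "hand_eye" (4x4, takes a point from camera to tool coordinates, whose origin is the TCP and whose axes are the flange's). Camera axes: x right, y down, z forward; pixel columns grow to the right and rows downward; lengths in m; the calibration is good to about 2 mm. A picture is of the moment at which its call begins: read the wrist's pose just before it. calibration takes no time and is no camera call.
- robot.close_job(): hands the job in; it is judged then, once.
Trained networks look in the newest picture that a camera, given by its name, has taken for a name from the list of things; names that differ only in an ending like _2 or _b are one class to them, and where a whole thing is asked for, a point or a joint stands for the part that bears it (a point fixed in the world has none). Each returns a list of dicts, best first, with "p" (0 to 1); they miss things now and then, are a little off and sometimes report something else, mostly with a low value. They report only what shows in the picture. A call takes as long as a camera call. They do not tell look-alikes from the thing itself.
- robot.boxes_of(query, camera): "bbox" ([left, top, right, bottom] in pixels, round what is visible of it).
The state is a dict: "time": time; "joint_positions": joint angles; "qvel": joint speeds; "joint_torque": joint torques, N m; "tool_pos": TCP position; "ee_rot": TCP orientation; "wrist_force": force on the tool from outside, world axes, zero at the start; "wrist_torque": the same for the moment, N m; "width": finger opening in m; "finger_force": force on a finger pad.
Only numpy, scipy, OpenCV 4.12 (cv2) and the standard library are available. Lean on these libraries where they do the work, as an engineer would, in place of code of your own. Each camera call takes 0.05 s, during which the arm holds its last target. There are 200 camera calls.

### The job

Put the loose red battery cover back on the open control box: with its rear held up, hook its front lip under the bridge into the slot, then pivot the rear down until the yellow spring catch snaps over it and the cover lies flat and fully home, and let go. Feel your way: push against the bridge with less than about 15 N, and on the box anywhere with less than about 30 N, and do not disturb the other things on the bench.

Things in the scene. Friction and masses are not known exactly. Their poses are not given: they have to be found in the camera images.
- grip (a point): Centre of the black grip rib on the loose red cover; rib 40 (x) x 12 (y) x 28 high. Cover axes: x to its rear, y left, z up. Plate 100 (x) x 68 (y) x 6 thick, centred under the rib: its top 14, its underside 20 below this point. Rib top 14 above. Two feet (x -50 to -42 and 30 to 38, 46 wide) reach 26 below, so it lies level on the bench. 0.14 kg.
- lip (a point): Middle of the cover lip's front end, half-way through its thickness: 64 forward of and 24 below the grip centre, same axes. The lip is 46 wide, 4 thick, and runs forward from the front foot: 14 beyond the plate's front edge, with a gap of 2 in height between lip top and plate underside.
- patch (a point): Centre of the yellow press patch (18 x 34) on the plate's top, behind the rib: 32 to the rear of and 14 below the grip centre, same axes. Press here to shut the cover.
- seat (a point): On the fixed red control box (200 x 130 base): centre of the opening, level with the dark frame's top, 58 up. Axes: x from slot to catch, y left, z up; the shut cover's agree, plate top flush, grip centre 14 above. Opening 104 (x -51 to +53) x 75 wide; side ledges 6 down all along, 9 wide. The whole frame (bridge, ledges, catch) may stand up to 8 off along x and 7 up or down, unmeasured.
- slot (a point): On the box: middle of the lower edge of the bridge's rear face, where the lip goes in: 51 from the seat point towards -x, 6 below it, same axes, level with the ledges; true place off as the frame is (8 in x, 7 in z): find it by touch. Bridge 6 thick, 28 long; slot under it 11 high or more, 72 wide. The lip goes in until the plate's front edge meets the bridge face.
- catch_mark (a point): On the box: leading corner of the yellow spring catch at rest, 47 to +x of and 2 above the seat point (off as the frame is: 8 in x, 7 in z). 26 wide; above the corner a 60-degree ramp rises 5 while it runs back 3, then a flat top; the opening's wall is 6 behind the corner. Pushing the plate's rear edge down past it takes about 5 to 14 N, then the plate goes on 2 to the ledges.
- catch (a joint): Travel of the yellow catch pushed back to +x, in m: 0 at rest, 0.002 to 0.006 while the cover's edge passes, at most 0.008; under 0.002 again once snapped over the cover. Spring 600 N/m, 3.6 N preload.
- die: Bystander: round steel cutting die, a ring 76 across, 32 high; origin at the centre of its underside.
- jar: Bystander: amber jar with white cap, 60 across, 75 high; origin at the centre of its underside.
- tape: Bystander: roll of brown tape, 90 across, 24 high; origin at the centre of its underside.
- driver: Bystander: screwdriver with orange handle lying along its x axis.
Not all that is in view belongs to the job. What is shaped like the part that bears grip but blue or pink is not meant. What is shaped like the part that bears seat but purple is not meant.

How it is judged:
On the way:
1. the lip is in the slot under the bridge while the cover's rear is still held up (tilted by more than 0.12 rad) (x of lip in the frame of frame between -0.075 and -0.054 m and y of lip in the frame of frame between -0.008 and 0.008 m and z of lip in the frame of frame between 0.034 and 0.0505 m and angle between grip's own z axis and vertical above 0.12 rad), for 0.1 s.
At the end, for the whole second after the job is handed in: The cover lies at rest in the opening of the dark frame, flat within 0.025 rad and flush with the frame's top within 1.5 mm, its lip under the bridge, and the yellow catch has sprung back over its rear edge (catch joint below 2 mm) (angle between the z axis of grip and the z axis of seat, either way round below 0.025 rad and z of grip in the frame of frame between 0.0705 and 0.0735 m and x of grip in the frame of frame between -0.004 and 0.006 m and y of grip in the frame of frame between -0.006 and 0.006 m and x of lip in the frame of frame between -0.07 and -0.056 m and value of joint catch below 0.002 m and linear speed of cover below 0.01 m/s); the robot touches nothing.
It fails at once if the cover is pushed against the bridge with more than 15 N (contact force between cover and bridge above 15 N).
It fails at once if the cover is pressed or knocked against the box with more than 30 N (contact force between cover and box above 30 N).
It fails at once if the robot presses on the box with more than 30 N (contact force between any of the fingers, the arm and box above 30 N).
It fails at once if a bystander is moved more than 3 cm (distance of any of die, jar, tape, driver from where it was at the start of the episode above 0.03 m).
It also fails if it takes over 69 s, if anything falls off the work surface, if the arm or the gripper's body presses on something with over 40 N, if the wrist force passes 120 N, or if a joint passes its speed limit or range.

## Working session

There is one attempt and no reset: what is moved stays moved. The work goes in short steps, Python scripts to look and compute and a shell command to move; the robot and the scene stay as the last step left them, time stands still between calls to the robot, and variables do not carry over. Pictures are saved under pics/ and viewed, at most 10 in all, crops included, and the job is handed in when it is done.

```bash
mkdir -p pics; cat > h.py <<'E'
import numpy as np,cv2
from bench import robot
def snap(n,f=None):
    p,d=robot.snapshot(n)
    if f: cv2.imwrite('pics/'+f,cv2.cvtColor(p,cv2.COLOR_RGB2BGR))
    return p,d
from scipy.spatial.transform import Rotation as R
def ext(n):
    c=robot.calibration(n)
    if 'extrinsics' in c: return np.array(c['mtx']),np.array(c['extrinsics'])
    o=robot.get_obs();T=np.eye(4);T[:3,:3]=R.from_euler('xyz',o['ee_rot']).as_matrix();T[:3,3]=o['tool_pos']
    return np.array(c['mtx']),T@np.array(c['hand_eye'])
def cloud(n,d):
    K,E=ext(n);v,u=np.mgrid[:480,:640]
    P=np.stack([(u-K[0,2])*d/K[0,0],(v-K[1,2])*d/K[1,1],d],-1)
    W=P@E[:3,:3].T+E[:3,3];W[d==0]=np.nan
    return W
E
python3 - <<'E'
from h import *
for n in ['scene','top']:
    p,d=snap(n,n+'0.png');W=cloud(n,d)
    np.save(n+'W.npy',W)
    for q in ['grip','seat','lip','patch','slot','catch_mark','die','jar','tape','driver']:
        for r in robot.boxes_of(q,n)[:4]:
            b=r['bbox'];c=W[int((b[1]+b[3])/2),int((b[0]+b[2])/2)]
            print(n,q,round(r['p'],2),np.round(b),np.round(c,3))
print(robot.get_obs())
E
```

```text
scene grip 0.86 [182. 231. 230. 252.] [ 0.409 -0.226  0.014]
scene grip 0.74 [232. 256. 269. 290.] [ 0.598 -0.195  0.027]
scene grip 0.71 [282. 249. 329. 280.] [ 0.64  -0.056  0.014]
scene grip 0.68 [149. 296. 185. 330.] [ 0.583 -0.42   0.001]
scene seat 0.67 [414. 195. 498. 260.] [0.765 0.357 0.031]
scene seat 0.67 [145. 298. 183. 332.] [ 0.583 -0.426 -0.002]
scene seat 0.58 [320. 189. 397. 248.] [0.578 0.165 0.028]
scene lip 0.73 [233. 258. 270. 290.] [ 0.6   -0.193  0.024]
scene lip 0.73 [284. 251. 331. 278.] [ 0.647 -0.055  0.018]
scene patch 0.84 [230. 255. 272. 289.] [ 0.6   -0.193  0.028]
scene patch 0.77 [283. 251. 330. 280.] [ 0.647 -0.058  0.017]
scene patch 0.65 [184. 233. 232. 256.] [ 0.415 -0.226  0.008]
scene slot 0.93 [414. 197. 496. 261.] [0.77  0.352 0.033]
scene slot 0.65 [321. 187. 396. 248.] [0.578 0.165 0.031]
scene catch_mark 0.83 [415. 198. 498. 261.] [0.77  0.356 0.028]
scene catch_mark 0.64 [319. 192. 398. 252.] [0.625 0.127 0.064]
scene die 0.96 [148. 297. 183. 332.] [ 0.583 -0.423 -0.001]
scene die 0.21 [405. 176. 438. 195.] [0.532 0.449 0.003]
scene jar 0.
[... 1351 characters left out ...]
, 'joint_positions': array([ 1.01289834e+00,  8.72161118e-02,  1.37072288e+00,  1.86850447e-05,
        1.68363454e+00, -1.03093225e-01]), 'qvel': array([ 2.20345824e-05, -2.02229143e-04, -4.51110933e-04,  3.96544566e-04,
        2.64765265e-03, -8.15166505e-04]), 'joint_torque': array([-3.51181552e-04, -3.40052962e+01, -3.02600312e+01,  7.17376289e-02,
        2.38542346e-02, -4.80705140e-06]), 'tool_pos': array([0.24160232, 0.49409169, 0.23048544]), 'ee_rot': array([ 3.14157171e+00, -1.64989210e-05,  2.68679000e+00]), 'wrist_force': array([0.12116419, 0.79713857, 0.05763285]), 'wrist_torque': array([ 0.016673  , -0.01999003,  0.02420816]), 'finger_force': 0.0, 'width': 0.09421960697757693}
```

```bash
python3 - <<'E'
import cv2
a=cv2.imread('pics/top0.png')[135:355,140:510]
cv2.imwrite('pics/topc.png',cv2.resize(a,None,fx=2.15,fy=2.15,interpolation=cv2.INTER_CUBIC))
E
```

```text
(no output)
```

View pics/topc.png

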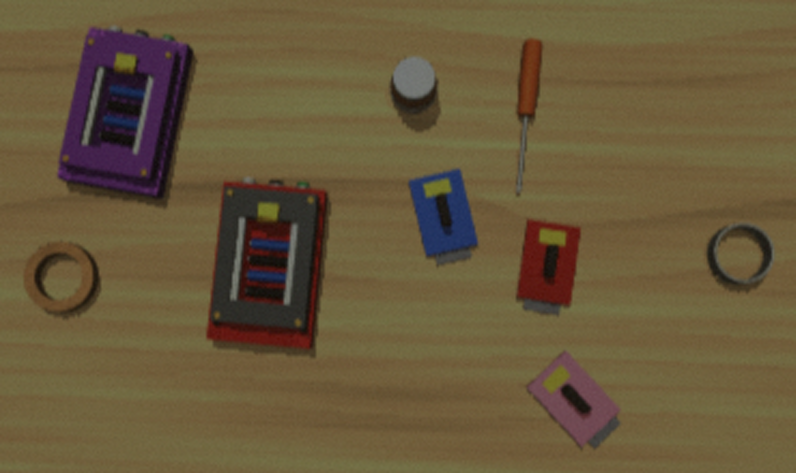

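The top view shows red, blue and pink covers at pixels (395,257), (346,234) and (407,321). The boxes are red with a dark frame at (263,255) and purple at (200,187). By the description I choose the red cover and the red box; both have their rear/catch side toward +x. Next I move over the box for a closer look.

```bash
python3 -c "
from h import *
c=robot.calibration('wrist');print(np.round(c['hand_eye'],3),c['mtx'])"
python3 -m handwheel '[[[0,0,0],[0.3,-0.3,0.5],0],[[0,0,0.05],[0.6,-0.7,0.5],0],[[0,0,0.05],[0.6,-0.7,0.4],0],[[0,0,0.05],[0.6,-0.7,0.4],0],[[0,0,0.05],[0.6,-0.7,0],0]]'
python3 -m handwheel '[[[0,0,0],[0.6,-0.7,0],0],[[0,0,0],[0.6,-0.7,0],0],[[0,0,0],[0.6,-0.7,0],0],[[0,0,0],[0.6,-0.7,0],0],[[0,0,0],[0.4,-0.5,0],0]]'
python3 -m handwheel '[[[0,0,0],[0,0,0],0],[[0,0,0],[0,0,0],0]]'
```

```text
[[ 0.    -0.971 -0.238  0.069]
 [ 1.     0.001 -0.001 -0.   ]
 [ 0.001 -0.238  0.971 -0.153]
 [ 0.     0.     0.     1.   ]] [[348.5254097    0.         319.77189503]
 [  0.         348.5254097  244.29849042]
 [  0.           0.           1.        ]]
time: 1.6
tool_pos: [0.3765, 0.3403, 0.323]
ee_rot: [3.137, 0.005, 3.005]
wrist_force: [1.0, 0.4, -0.5]
width: 0.0936
finger_force: 0.0
time: 2.1
tool_pos: [0.5164, 0.1736, 0.3189]
ee_rot: [-3.141, 0.0, 2.999]
wrist_force: [0.0, 1.1, -0.1]
width: 0.0938
finger_force: 0.0
time: 2.3
tool_pos: [0.5151, 0.1757, 0.3189]
ee_rot: [3.141, -0.001, 3.0]
wrist_force: [-0.2, 0.1, 0.1]
width: 0.0939
finger_force: 0.0
```

```bash
python3 - <<'E'
from h import *
p,d=snap('wrist','w1.png');W=cloud('wrist',d);np.save('w1W.npy',W);cv2.imwrite('pics/w1.png',cv2.cvtColor(cv2.convertScaleAbs(p,alpha=1.8),cv2.COLOR_RGB2BGR))
for q in ['seat','slot','catch_mark']:
    for r in robot.boxes_of(q,'wrist')[:3]:
        b=r['bbox'];print(q,round(r['p'],2),np.round(b),np.round(W[int((b[1]+b[3])/2),int((b[0]+b[2])/2)],3))
E
```

```text
seat 0.74 [263. 176. 373. 330.] [0.566 0.166 0.019]
slot 0.79 [262. 174. 372. 333.] [0.565 0.164 0.027]
slot 0.77 [418. 292. 530. 429.] [0.492 0.212 0.407]
catch_mark 0.74 [264. 174. 373. 332.] [0.566 0.166 0.026]
catch_mark 0.6 [417. 292. 532. 429.] [0.492 0.212 0.407]
```

View pics/w1.png

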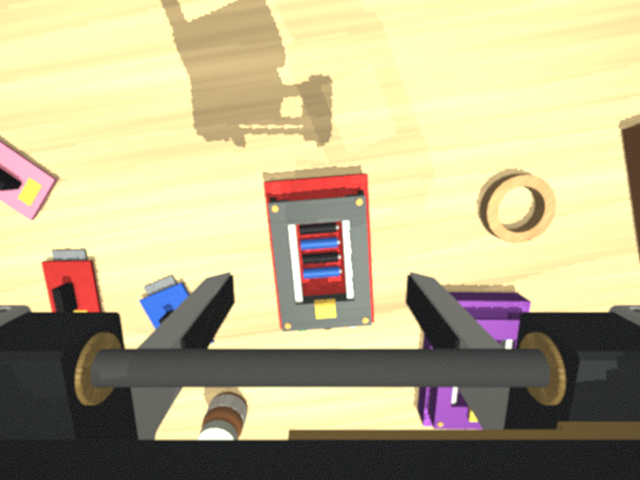

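Shown: red box at (318,250), slot at the top (front), yellow catch at (325,309); the red cover is at (72,285). I'll fit the frame from depth.

```bash
python3 - <<'E'
from h import *
W=np.load('w1W.npy');p=cv2.imread('pics/w1.png')
hsv=cv2.cvtColor(p,cv2.COLOR_BGR2HSV)
roi=np.zeros((480,640),bool);roi[165:340,255:385]=1
gray=roi&(hsv[...,1]<70)&(p[...,1]>60)&(p[...,1]<190)&(W[...,2]>0.045)
z=W[gray][:,2];print(gray.sum(),np.percentile(z,[5,25,50,75,95]))
pts=W[gray][:,:2].astype(np.float32)
n,l,s,c=cv2.connectedComponentsWithStats(gray.astype(np.uint8));k=1+np.argmax(s[1:,4])
pts=W[l==k][:,:2].astype(np.float32);print('frame rect',cv2.minAreaRect(pts), np.median(W[l==k][:,2]))
red=roi&((hsv[...,0]<8)|(hsv[...,0]>172))&(hsv[...,1]>150)
zr=W[red][:,2];print('red z hist',np.histogram(zr,bins=np.arange(-0.005,0.08,0.005)))
box=roi&(W[...,2]>0.012);n,l2,s2,c2=cv2.connectedComponentsWithStats(box.astype(np.uint8));k2=1+np.argmax(s2[1:,4])
print('box rect',cv2.minAreaRect(W[l2==k2][:,:2].astype(np.float32)))
# axis
yel=roi&(hsv[...,0]>20)&(hsv[...,0]<35)&(hsv[...,1]>140);yel[:290]=0
n,l3,s3,c3=cv2.connectedComponentsWithStats(yel.astype(np.uint8));
for i in range(1,n):
  if s3[i,4]>60:
    q=W[l3==i];print('catch',s3[i],np.nanmin(q,0),np.nanmax(q,0),np.nanmedian(q,0),cv2.minAreaRect(q[:,:2].astype(np.float32)))
for u,v in [(275,209),(360,202),(287,326),(366,322)]: print(u,v,np.round(np.nanmedian(W[v-1:v+2,u-1:u+2].reshape(-1,3),0),4))
# column profile through center of opening, side walls
for v in range(205,305,3): 
    u=int(round(318+(v-205)*(325-318)/100)); print(v,u,np.round(W[v,u],4),np.round(W[v,u-14],3)[2],p[v,u])
E
```

```text
6668 [0.05898309 0.05990905 0.06045102 0.06098855 0.06175042]
frame rect ((0.574824333190918, 0.16984423995018005), (0.11459776014089584, 0.16801154613494873), 86.36517333984375) 0.060453218086208765
red z hist (array([   0,    0,    0,    2, 1022,  348,   60, 2216,   77,    0,    0,
          0,    0,    0,    0,    0]), array([-0.005,  0.   ,  0.005,  0.01 ,  0.015,  0.02 ,  0.025,  0.03 ,
        0.035,  0.04 ,  0.045,  0.05 ,  0.055,  0.06 ,  0.065,  0.07 ,
        0.075]))
box rect ((0.5718978047370911, 0.16955745220184326), (0.13018688559532166, 0.20866522192955017), 86.41615295410156)
catch [314 299  21   7 122] [0.61608632 0.15427132 0.04902733] [0.62327564 0.17946396 0.06954838] [0.61920505 0.1666836  0.06572463] ((0.6196498870849609, 0.16673818230628967), (0.025229541584849358, 0.006360706407576799), 86.90410614013672)
275 209 [0.4957 0.1251 0.0617]
360 202 [0.5015 0.2257 0.0615]
287 326 [0.6467 0.1148 0.0613]
366 322 [0.6554 0.216  0.062 ]
205 318 [0.4984 0.1761 0.0593] 0.061 [135 140 137]
208 318 [0.5018 0.1757 0.0605] 0.06 [135 140 135]
211 318 [0.5054 0.1751 0.0598] 0.0
[... 860 characters left out ...]
322 [0.5847 0.1691 0.0202] 0.019 [ 52  52 166]
268 322 [0.5861 0.1689 0.0291] 0.027 [130  77  56]
271 323 [0.5892 0.1697 0.0329] 0.031 [218 130  76]
274 323 [0.5927 0.1692 0.0349] 0.035 [254 158  95]
277 323 [0.5981 0.1685 0.0312] 0.031 [153  92 130]
280 323 [0.6062 0.1675 0.0202] 0.019 [ 43  52 173]
283 323 [0.611  0.1668 0.0186] 0.02 [ 49  54 173]
286 324 [0.6146 0.1677 0.0213] 0.02 [ 40  45 151]
289 324 [0.6194 0.1671 0.02  ] 0.021 [ 43  50 151]
292 324 [0.6237 0.1665 0.0201] 0.02 [ 38  45 149]
295 324 [0.6216 0.1666 0.0362] 0.018 [50 54 74]
298 325 [0.6219 0.1677 0.0463] 0.044 [56 74 81]
301 325 [0.6184 0.168  0.0645] 0.051 [ 67 153 187]
304 325 [0.6215 0.1675 0.0666] 0.061 [101 236 255]
```

```bash

python3 -m handwheel '[[[0,0,0],[0.1,-0.6,0],0],[[0,0,0],[0.1,-0.8,0],0],[[0,0,0],[0.1,-0.8,0],0],[[0,0,0],[0.1,-0.8,0],0],[[0,0,0],[0.1,-0.8,0],0]]' | grep tool_pos
python3 -m handwheel '[[[0,0,0],[0.1,-0.8,-0.3],0],[[0,0,0],[0.1,-0.8,-0.4],0],[[0,0,0],[0.1,-0.8,-0.4],0],[[0,0,0],[0.1,-0.8,-0.3],0],[[0,0,0],[0,-0.25,0],0]]'| grep tool_pos
python3 -m handwheel '[[[0,0,0],[0,0,0],0],[[0,0,0],[0,0,0],0]]'
python3 - <<'E'
from h import *
p,d=snap('wrist');W=cloud('wrist',d);np.save('w2W.npy',W);p=cv2.cvtColor(cv2.convertScaleAbs(p,alpha=1.8),cv2.COLOR_RGB2BGR);cv2.imwrite('pics/w2.png',p)
hsv=cv2.cvtColor(p,cv2.COLOR_BGR2HSV)
near=(np.hypot(W[...,0]-.578,W[...,1]+.187)<0.12)
red=near&((hsv[...,0]<8)|(hsv[...,0]>172))&(hsv[...,1]>150)&(W[...,2]>.015)
n,l,s,c=cv2.connectedComponentsWithStats(red.astype(np.uint8));k=1+np.argmax(s[1:,4]);q=W[l==k]
print('plate',s[k],cv2.minAreaRect(q[:,:2].astype(np.float32)),np.median(q[:,2]))
rib=near&(W[...,2]>.043)&(W[...,2]<.075)&(p.max(-1)<90)
n,l,s,c=cv2.connectedComponentsWithStats(rib.astype(np.uint8));k=1+np.argmax(s[1:,4]);q=W[l==k]
print('rib',s[k],cv2.minAreaRect(q[:,:2].astype(np.float32)),np.median(q[:,2]),q.max(0))
yel=near&(hsv[...,0]>20)&(hsv[...,0]<35)&(hsv[...,1]>140)&(W[...,2]>.015)
n,l,s,c=cv2.connectedComponentsWithStats(yel.astype(np.uint8));k=1+np.argmax(s[1:,4]);q=W[l==k]
print('patch',s[k],cv2.minAreaRect(q[:,:2].astype(np.float32)),np.median(q,0))
E
```

```text
tool_pos: [0.5397, -0.0141, 0.3196]
tool_pos: [0.5589, -0.1882, 0.2456]
time: 3.7
tool_pos: [0.5604, -0.185, 0.2505]
ee_rot: [3.141, 0.002, 3.002]
wrist_force: [-0.9, 0.3, 0.2]
width: 0.0938
finger_force: 0.0
plate [321 223   5   5   9] ((0.5629101395606995, -0.18177847564220428), (0.004734290298074484, 0.0008594560204073787), 62.525909423828125) 0.02060662198787533Traceback (most recent call last):
  File "<stdin>", line 9, in <module>
    return _wrapfunc(a, 'argmax', axis=axis, out=out, **kwds)
    return bound(*args, **kwds)
ValueError: attempt to get argmax of an empty sequence
```

View pics/w2.png

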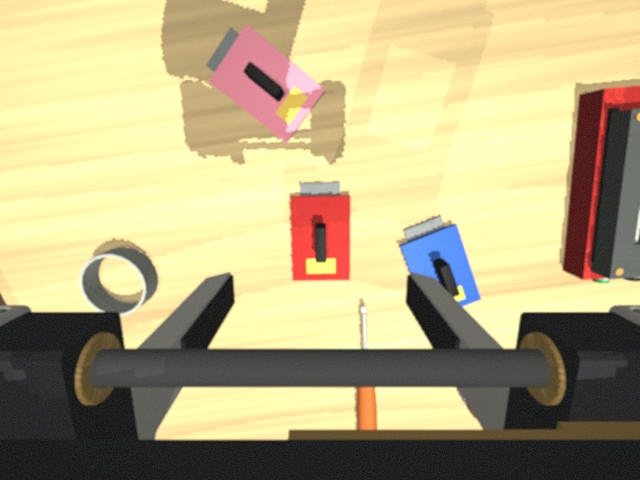

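Red cover at (321,238), lip at the top (320,188), patch at (320,266); it's the right one (pink at (267,82), blue at (440,262)). The plate top is only 12 mm up, so I'll fix the thresholds.

```bash
python3 - <<'E'
from h import *
W=np.load('w2W.npy');p=cv2.imread('pics/w2.png');hsv=cv2.cvtColor(p,cv2.COLOR_BGR2HSV)
roi=np.zeros((480,640),bool);roi[175:290,280:362]=1
def f(n,m):
    n_,l,s,c=cv2.connectedComponentsWithStats(m.astype(np.uint8));k=1+np.argmax(s[1:,4]);q=W[l==k]
    print(n,s[k],cv2.minAreaRect(q[:,:2].astype(np.float32)),np.percentile(q[:,2],[5,50,95]))
    return l==k
red=roi&((hsv[...,0]<8)|(hsv[...,0]>172))&(hsv[...,1]>150)
f('plate',red)
f('rib',roi&(W[...,2]>.035)&(W[...,2]<.06))
f('patch',roi&(hsv[...,0]>20)&(hsv[...,0]<35)&(hsv[...,1]>170))
print(np.round(W[200:280:8,300,2],3))
E
```

```text
plate [ 290  196   60   84 3974] ((0.5813658237457275, -0.18816861510276794), (0.06513182818889618, 0.09905719757080078), 81.96025848388672) [nan nan nan]
rib [315 226  11  37 394] ((0.5817080140113831, -0.18796584010124207), (0.010930191725492477, 0.03992519527673721), 82.2161865234375) [0.03800579 0.03931633 0.04064842]Traceback (most recent call last):
  File "<stdin>", line 11, in <module>
  File "<stdin>", line 5, in f
    return _wrapfunc(a, 'argmax', axis=axis, out=out, **kwds)
    return bound(*args, **kwds)
ValueError: attempt to get argmax of an empty sequence
```

```bash

python3 -m handwheel '[[[0,0,0],[0.23,-0.06,-0.6],0.2],[[0,0,0],[0.2,0,-0.8],0.4],[[0,0,0],[0,0,-0.8],0.4],[[0,0,0],[0,0,-0.8],0.4],[[0,0,0],[0,0,-0.4],0.4]]'
python3 -m handwheel '[[[0,0,0],[0,0,-0.3],0.4],[[0,0,0],[0,0,-0.2],0.4],[[0,0,0],[0,0,0],0.4]]'
```

```text
time: 4.25
tool_pos: [0.5802, -0.1864, 0.076]
ee_rot: [3.14, -0.004, 3.004]
wrist_force: [-0.5, 0.2, -1.0]
width: 0.058
finger_force: 0.0
time: 4.55
tool_pos: [0.5815, -0.1885, 0.0539]
ee_rot: [3.141, -0.001, 3.002]
wrist_force: [0.2, 0.3, -0.4]
width: 0.0566
finger_force: 0.0
```

Lower 13 mm to a TCP z of 0.041, then close.

```bash

python3 -m handwheel '[[[0,0,0],[0,0,-0.15],0.4],[[0,0,0],[0,0,-0.1],0.4],[[0,0,0],[0,0,0],1],[[0,0,0],[0,0,0],1],[[0,0,0],[0,0,0],1]]'
python3 -m handwheel '[[[0,0,0],[0,0,0],1],[[0,0,0],[0,0,0],1],[[0,0,0],[0,0,0],1]]'
```

```text
time: 5.05
tool_pos: [0.5817, -0.1897, 0.0421]
ee_rot: [-3.141, 0.001, 3.001]
wrist_force: [0.6, -0.1, -0.1]
width: 0.0361
finger_force: 0.0
time: 5.35
tool_pos: [0.5816, -0.1893, 0.0418]
ee_rot: [3.141, 0.0, 3.001]
wrist_force: [-0.2, 1.0, 1.4]
width: 0.0117
finger_force: 7.7
```

```bash

python3 -m handwheel '[[[0,0,0],[0,0,0.3],1],[[0,0,0],[0,0,0.6],1],[[0,0,0],[0,0,0.6],1],[[0,0,0],[0,0.2,0.6],1],[[0,0,0.047],[0,0.5,0.3],1]]'
python3 -m handwheel '[[[0,-0.04,0],[0,0.7,0],1],[[-0.008,-0.087,0],[0,0.7,0],1],[[0,0,0],[0,0.7,0],1],[[0,0,0],[0,0.7,0],1],[[0,0,0],[0,0.7,0],1]]'
python3 -m handwheel '[[[0,0,0],[0,0.7,0],1],[[0,0,0],[0,0.7,0],1],[[0,0,0],[0,0.7,0],1],[[0,0,0],[0,0.6,0],1],[[0,0,0],[-0.05,0.28,0],1]]'
python3 -m handwheel '[[[0,0,0],[0,0,0],1],[[0,0,0],[0,0,0],1]]'
python3 - <<'E'
from h import *
o=robot.get_obs();print(R.from_euler('xyz',o['ee_rot']).as_matrix().round(4))
p,d=snap('wrist');p=cv2.cvtColor(cv2.convertScaleAbs(p,alpha=1.8),cv2.COLOR_RGB2BGR);cv2.imwrite('pics/w3.png',p);np.save('w3W.npy',cloud('wrist',d))
E
```

```text
time: 5.85
tool_pos: [0.5826, -0.1562, 0.1663]
ee_rot: [-3.139, 0.006, 3.074]
wrist_force: [0.1, 0.7, -0.5]
width: 0.012
finger_force: 30.0
time: 6.35
tool_pos: [0.5807, 0.0218, 0.1627]
ee_rot: [3.141, 0.201, 3.075]
wrist_force: [0.4, 0.2, 0.2]
width: 0.0119
finger_force: 30.0
time: 6.85
tool_pos: [0.5786, 0.172, 0.1625]
ee_rot: [3.14, 0.2, 3.077]
wrist_force: [0.0, -1.0, -2.1]
width: 0.0117
finger_force: 30.0
time: 7.05
tool_pos: [0.5789, 0.1687, 0.1619]
ee_rot: [-3.141, 0.2, 3.075]
wrist_force: [0.5, -0.0, -1.1]
width: 0.0121
finger_force: 30.0
[[-9.779e-01  6.640e-02  1.983e-01]
 [ 6.500e-02  9.978e-01 -1.340e-02]
 [-1.987e-01 -3.000e-04 -9.801e-01]]
```

View pics/w3.png

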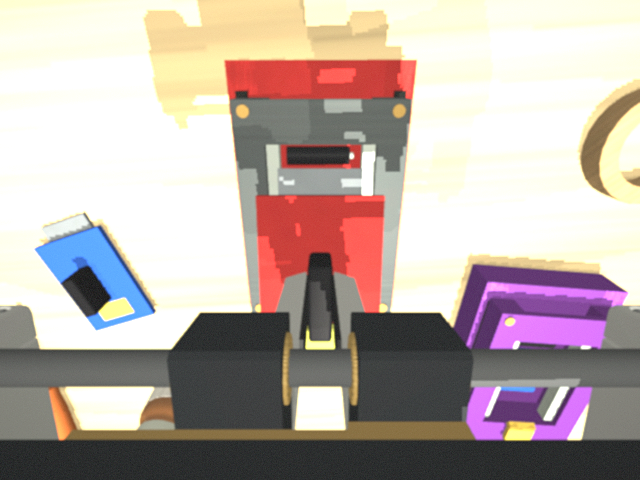

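Cover (320,240) hangs tilted over the opening, lip at (320,182), bridge edge at row 145. Next I check the lateral alignment from depth.

```bash
python3 - <<'E'
from h import *
W=np.load('w3W.npy');p=cv2.imread('pics/w3.png')
a=-0.065;S=np.array([.5684,.1703]);ex=np.array([np.cos(a),np.sin(a)]);ey=np.array([-ex[1],ex[0]])
X=(W[...,:2]-S)@ex*1000;Y=(W[...,:2]-S)@ey*1000;Z=W[...,2]*1000
for v in (152,158,165): print(v,[(u,round(float(Y[v,u]),1),round(float(Z[v,u]),1)) for u in list(range(226,300,5))+list(range(345,416,5))])
for v in (182,): print(v,[(u,round(float(Y[v,u]),1),round(float(Z[v,u]),1)) for u in range(262,382,5)])
for v in (200,215): 
  m=(Z[v]>95)&(np.arange(640)>230)&(np.arange(640)<410); print('plate',v,Y[v][m].min(),Y[v][m].max(),Z[v][m].mean(),X[v][m].mean())
  m=(abs(Z[v]-60)<4)&(np.arange(640)>200)&(np.arange(640)<430); print('frame outer',Y[v][m].min(),Y[v][m].max())
# bridge
for u in (300,320,340): print(u,[(v,round(float(X[v,u]),1),round(float(Z[v,u]),1)) for v in range(136,200,3)])
E
```

```text
152 [(226, -81.1, -1.6), (231, -76.7, -0.9), (236, -58.0, 59.9), (241, -54.6, 60.0), (246, -51.2, 60.1), (251, -47.8, 60.3), (256, -44.5, 60.2), (261, -41.0, 60.7), (266, -38.7, 54.0), (271, -35.4, 53.1), (276, -31.9, 53.5), (281, -32.3, 18.5), (286, -26.8, 34.0), (291, -23.3, 31.9), (296, -19.4, 33.2), (345, 17.3, 32.2), (350, 21.5, 26.4), (355, 25.9, 20.2), (360, 29.8, 20.6), (365, 29.7, 53.0), (370, 32.9, 54.8), (375, 36.1, 56.1), (380, 38.7, 61.2), (385, 42.1, 60.7), (390, 45.5, 60.3), (395, 48.8, 60.8), (400, 52.4, 59.7), (405, 55.4, 60.9), (410, 74.3, -0.6), (415, 78.6, -0.7)]
158 [(226, -81.2, 0.1), (231, -77.3, -1.0), (236, -58.3, 60.4), (241, -54.9, 60.3), (246, -51.4, 60.8), (251, -48.2, 59.9), (256, -44.9, 59.6), (261, -41.3, 60.5), (266, -39.0, 54.1), (271, -35.5, 53.9), (276, -31.9, 54.9), (281, -32.4, 19.3), (286, -27.2, 32.1), (291, -23.4, 32.9), (296, -19.5, 33.8), (345, 17.4, 32.6), (350, 21.5, 28.7), (355, 26.3, 18.9), (360, 27.5, 43.4), (365, 29.9, 53.2), (370, 33.3, 53.2), (375, 36.2, 57.4), (380, 39.1, 60.0), (385, 42.5, 60.2), (390, 46.0, 59.7), (395, 49.1, 60.7
[... 2084 characters left out ...]
66, -25.3, 18.8), (169, -44.1, 110.6), (172, -43.0, 112.8), (175, -41.0, 111.4), (178, -39.5, 111.9), (181, -37.9, 111.9), (184, nan, nan), (187, -34.8, 113.1), (190, -33.4, 113.9), (193, -31.8, 114.2), (196, -32.3, 121.3), (199, -30.7, 121.6)]
340 [(136, -54.2, 60.0), (139, -52.5, 61.4), (142, -50.5, 60.6), (145, -41.8, 19.4), (148, -41.1, 28.6), (151, -39.4, 31.2), (154, -37.4, 32.7), (157, -35.2, 32.8), (160, -33.0, 32.8), (163, -30.3, 31.0), (166, -25.4, 19.0), (169, -44.0, 110.2), (172, -42.6, 111.3), (175, -41.2, 112.2), (178, -39.5, 112.0), (181, -38.1, 112.9), (184, -36.4, 112.7), (187, -34.7, 112.6), (190, -33.3, 113.8), (193, -31.4, 112.9), (196, -32.6, 122.3), (199, -31.1, 122.7)]
```

```bash

python3 -m handwheel '[[[0,0,0],[0,0.014,-0.3],1],[[0,0,0],[0,0,-0.4],1],[[0,0,0],[0,0,-0.3],1],[[0,0,0],[0,0,-0.08],1],[[0,0,0],[0,0,0],1]]'
for i in 1 2 3; do :; done
python3 -m handwheel '[[[0,0,0],[0,0,-0.03],1],[[0,0,0],[0,0,0],1]]' | egrep 'tool|wrist'
python3 -m handwheel '[[[0,0,0],[0,0,-0.03],1],[[0,0,0],[0,0,0],1]]' | egrep 'tool|wrist'
python3 -m handwheel '[[[0,0,0],[0,0,-0.02],1],[[0,0,0],[0,0,0],1]]' | egrep 'tool|wrist'
```

```text
time: 7.6
tool_pos: [0.5782, 0.1696, 0.106]
ee_rot: [-3.142, 0.197, 3.074]
wrist_force: [-0.1, -0.3, -0.2]
width: 0.0117
finger_force: 30.0
tool_pos: [0.5795, 0.1703, 0.1071]
wrist_force: [-0.2, -0.0, -1.3]
tool_pos: [0.5791, 0.1704, 0.1051]
wrist_force: [-1.1, -0.6, -1.0]
tool_pos: [0.5789, 0.1703, 0.1036]
wrist_force: [-0.1, -0.7, -0.4]
```

```bash

python3 -m handwheel '[[[0,0,0],[0,0,-0.02],1],[[0,0,0],[0,0,0],1]]' | egrep 'tool|wrist'
python3 -m handwheel '[[[0,0,0],[0,0,-0.02],1],[[0,0,0],[0,0,0],1]]' | egrep 'tool|wrist'
python3 -m handwheel '[[[0,0,0],[0,0,-0.02],1],[[0,0,0],[0,0,0],1]]' | egrep 'tool|wrist'
```

```text
tool_pos: [0.5788, 0.1703, 0.1024]
wrist_force: [0.2, -0.5, -0.7]
tool_pos: [0.579, 0.1703, 0.1021]
wrist_force: [-1.1, 1.1, 0.5]
tool_pos: [0.5792, 0.1704, 0.1017]
wrist_force: [-2.9, 0.1, 4.7]
```

```bash

python3 -m handwheel '[[[0,0,0],[0,0,0.02],1],[[0,0,0],[-0.06,0.004,0],1],[[0,0,0],[0,0,0],1]]' | egrep 'tool|wrist'
python3 -m handwheel '[[[0,0,0],[-0.04,0.0025,0],1],[[0,0,0],[-0.02,0.0015,0],1],[[0,0,0],[0,0,0],1]]' | egrep 'tool|wrist'
python3 -m handwheel '[[[0,0,0],[-0.03,0.002,0],1],[[0,0,0],[-0.03,0.002,0],1],[[0,0,0],[0,0,0],1]]' | egrep 'tool|wrist'
```

```text
tool_pos: [0.5758, 0.1705, 0.1014]
wrist_force: [-1.0, 0.9, 0.6]
tool_pos: [0.5723, 0.1706, 0.1008]
wrist_force: [-0.5, -0.2, -0.7]
tool_pos: [0.5697, 0.1709, 0.1015]
wrist_force: [-0.4, -0.5, -0.9]
```

```bash

python3 -m handwheel '[[[0,0,0],[-0.03,0.002,0],1],[[0,0,0],[0,0,0],1]]' | egrep 'tool|wrist'
python3 -m handwheel '[[[0,0,0],[-0.03,0.002,0],1],[[0,0,0],[0,0,0],1]]' | egrep 'tool|wrist'
python3 -m handwheel '[[[0,0,0],[-0.03,0.002,0],1],[[0,0,0],[0,0,0],1]]' | egrep 'tool|wrist|rot'
python3 - <<'E'
from h import *
p,d=snap('wrist');p=cv2.cvtColor(cv2.convertScaleAbs(p,alpha=1.8),cv2.COLOR_RGB2BGR);cv2.imwrite('pics/w4.png',p);np.save('w4W.npy',cloud('wrist',d))
E
```

```text
tool_pos: [0.5683, 0.171, 0.1017]
wrist_force: [0.0, 0.3, -0.4]
tool_pos: [0.5668, 0.1711, 0.1016]
wrist_force: [-0.5, -0.2, -0.7]
tool_pos: [0.5652, 0.1712, 0.1016]
ee_rot: [3.141, 0.2, 3.075]
wrist_force: [-0.1, -0.1, -0.8]
```

View pics/w4.png

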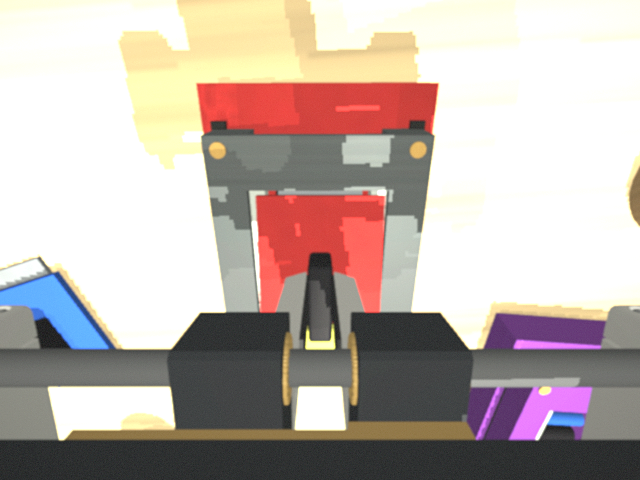

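Lip is under the bridge: plate front edge at row 195, bridge edge at row 190. Checking the gaps numerically.

```bash
python3 - <<'E'
from h import *
W=np.load('w4W.npy')
a=-0.065;S=np.array([.5684,.1703]);ex=np.array([np.cos(a),np.sin(a)]);ey=np.array([-ex[1],ex[0]])
X=(W[...,:2]-S)@ex*1000;Y=(W[...,:2]-S)@ey*1000;Z=W[...,2]*1000
for v in (200,215,235): print(v,[(u,round(float(Y[v,u]),1),round(float(Z[v,u]),1)) for u in list(range(240,270,2))+list(range(376,400,2))])
for u in (290,320,350): print(u,[(v,round(float(X[v,u]),1),round(float(Z[v,u]),1)) for v in range(184,212,2)])
E
```

```text
200 [(240, -42.1, 60.0), (242, -40.9, 60.7), (244, -40.1, 59.7), (246, -38.7, 61.0), (248, -38.4, 57.4), (250, -38.2, 53.5), (252, -36.7, 55.1), (254, -35.6, 55.4), (256, -33.3, 61.9), (258, -32.3, 61.4), (260, -31.0, 62.7), (262, -30.1, 61.7), (264, -29.1, 61.3), (266, -27.8, 62.7), (268, -26.8, 62.4), (376, 30.0, 62.3), (378, 31.2, 61.7), (380, 32.2, 61.6), (382, 33.2, 62.4), (384, 35.8, 54.1), (386, 36.4, 56.5), (388, 36.7, 60.6), (390, 37.7, 60.8), (392, 39.0, 59.6), (394, 39.9, 60.6), (396, 40.7, 61.5), (398, 41.9, 60.9)]
215 [(240, -43.1, 59.6), (242, -41.7, 60.9), (244, -40.7, 60.6), (246, -39.6, 60.4), (248, -38.4, 61.1), (250, -38.5, 55.6), (252, -37.8, 53.5), (254, -36.7, 53.5), (256, -33.4, 64.6), (258, -32.5, 63.8), (260, -31.4, 63.7), (262, -30.3, 64.0), (264, -29.4, 63.3), (266, -28.2, 63.6), (268, -27.3, 62.9), (376, 30.3, 63.9), (378, 31.4, 63.8), (380, 32.6, 63.1), (382, 33.7, 63.0), (384, 36.5, 54.0), (386, 36.6, 59.3), (388, 37.6, 59.7), (390, 38.7, 59.7), (392, 39.9, 59.2), (394, 40.6, 60.6), (396, 42.1, 58.8), (398, 42.9, 60.2)]
235 [(240, -44.0, 60.6), (242, -43
[... 653 characters left out ...]
.4, 62.3), (200, -44.0, 61.5), (202, -43.4, 63.0), (204, -41.9, 61.9), (206, -41.1, 62.7), (208, -39.8, 62.3), (210, -39.2, 63.7)]
320 [(184, -52.4, 60.6), (186, -51.3, 60.6), (188, -50.4, 61.0), (190, -49.0, 60.1), (192, -45.9, 53.1), (194, -44.9, 53.7), (196, -46.4, 62.1), (198, -45.3, 62.1), (200, -44.1, 61.9), (202, -43.1, 62.2), (204, -42.2, 62.6), (206, -41.1, 62.8), (208, -40.0, 62.9), (210, -38.7, 62.3)]
350 [(184, -52.3, 60.4), (186, -51.2, 60.2), (188, -50.0, 59.9), (190, -49.1, 60.4), (192, -46.2, 54.2), (194, -44.6, 52.8), (196, -46.0, 60.9), (198, -44.9, 61.0), (200, -43.9, 61.4), (202, -43.0, 61.8), (204, -42.1, 62.5), (206, -41.6, 64.1), (208, -40.1, 63.0), (210, -39.0, 63.3)]
```

```bash

python3 -m handwheel '[[[0,0,0],[-0.03,-0.018,0],1],[[0,0,0],[0,0,0],1]]' | egrep 'tool|wrist'
python3 -m handwheel '[[[0,0,0],[-0.012,0,0],1],[[0,0,0],[0,0,0],1]]' | egrep 'tool|wrist'
python3 -m handwheel '[[[0,0,0],[-0.01,0,0],1],[[0,0,0],[0,0,0],1]]' | egrep 'tool|wrist|rot'
```

```text
tool_pos: [0.5638, 0.1702, 0.1016]
wrist_force: [0.7, -0.4, -0.9]
tool_pos: [0.5633, 0.1703, 0.1017]
wrist_force: [0.2, -0.1, -1.3]
tool_pos: [0.5628, 0.1703, 0.1016]
ee_rot: [3.141, 0.2, 3.075]
wrist_force: [-0.9, 0.3, -1.3]
```

```bash

python3 -m handwheel '[[[0,0,0],[-0.01,0,0],1],[[0,0,0],[0,0,0],1]]' | egrep 'tool|wrist'
python3 -m handwheel '[[[0,0,0],[-0.01,0,0],1],[[0,0,0],[0,0,0],1]]' | egrep 'tool|wrist'
```

```text
tool_pos: [0.5624, 0.1703, 0.1017]
wrist_force: [0.9, 0.5, -1.5]
tool_pos: [0.5622, 0.1703, 0.1019]
wrist_force: [0.7, 0.1, -0.9]
```

```bash

python3 -m handwheel '[[[0,0,0],[-0.01,0,0],1],[[0,0,0],[0,0,0],1]]' | egrep 'tool|wrist'
python3 -m handwheel '[[[0,0,0],[-0.01,0,0],1],[[0,0,0],[0,0,0],1]]' | egrep 'tool|wrist'
```

```text
tool_pos: [0.5621, 0.1703, 0.1021]
wrist_force: [2.7, 0.3, -2.4]
tool_pos: [0.5619, 0.1703, 0.1023]
wrist_force: [5.4, -0.0, -2.9]
```

```bash

python3 -m handwheel '[[[0,0,0],[0.01,0,0],1],[[0.0017,0.0255,0],[0.03,-0.002,-0.037],1],[[0,0,0],[0,0,0],1]]' | egrep 'tool|wrist|rot'
python3 -m handwheel '[[[0.0017,0.0255,0],[0.03,-0.002,-0.036],1],[[0,0,0],[0,0,0],1]]' | egrep 'tool|wrist|rot'
```

```text
tool_pos: [0.5637, 0.1701, 0.1003]
ee_rot: [3.14, 0.16, 3.075]
wrist_force: [3.4, 0.1, 1.1]
tool_pos: [0.5652, 0.17, 0.0984]
ee_rot: [3.141, 0.121, 3.075]
wrist_force: [3.3, 0.4, 0.5]
```

```bash

python3 -m handwheel '[[[0.0008,0.0127,0],[0.013,-0.001,-0.018],1],[[0,0,0],[0,0,0],1]]' | egrep 'tool|wrist|rot'
python3 -m handwheel '[[[0.0008,0.0127,0],[0.013,-0.001,-0.018],1],[[0,0,0],[0,0,0],1]]' | egrep 'tool|wrist|rot'
python3 - <<'E'
from h import *
p,d=snap('wrist');np.save('w5W.npy',cloud('wrist',d))
W=np.load('w5W.npy')
a=-0.065;S=np.array([.5684,.1703]);ex=np.array([np.cos(a),np.sin(a)]);ey=np.array([-ex[1],ex[0]])
X=(W[...,:2]-S)@ex*1000;Y=(W[...,:2]-S)@ey*1000;Z=W[...,2]*1000
for u in (290,350): print(u,[(v,round(float(X[v,u]),1),round(float(Z[v,u]),1)) for v in range(176,250,4)])
E
```

```text
tool_pos: [0.5659, 0.1699, 0.0976]
ee_rot: [3.141, 0.102, 3.075]
wrist_force: [4.8, -0.6, -0.4]
tool_pos: [0.5665, 0.1699, 0.0969]
ee_rot: [3.141, 0.082, 3.075]
wrist_force: [4.5, -0.4, 0.0]
290 [(176, -59.5, 60.7), (180, -57.1, 58.4), (184, -55.3, 60.3), (188, -53.1, 59.7), (192, -51.1, 60.1), (196, -49.4, 62.7), (200, -47.2, 62.1), (204, -45.1, 62.4), (208, -42.9, 62.2), (212, -40.9, 62.9), (216, -38.5, 62.2), (220, -36.6, 63.3), (224, -34.0, 61.8), (228, -32.4, 64.0), (232, -29.8, 62.7), (236, -27.8, 63.9), (240, -25.9, 64.9), (244, -23.8, 65.4), (248, -20.9, 63.7)]
350 [(176, -59.4, 60.0), (180, -57.5, 61.1), (184, -55.2, 60.0), (188, -53.3, 61.0), (192, -51.2, 60.9), (196, -49.6, 63.7), (200, -47.1, 61.8), (204, -44.9, 61.6), (208, -42.8, 61.9), (212, -40.6, 61.9), (216, -38.7, 63.1), (220, -36.8, 64.0), (224, -34.6, 64.3), (228, -32.0, 62.8), (232, -29.7, 62.6), (236, -27.9, 64.3), (240, -25.3, 63.2), (244, -23.1, 63.5), (248, -21.3, 64.8)]
```

```bash

python3 -m handwheel '[[[0,0,0],[0.004,0,-0.016],1],[[0,0,0],[0,0,0],1]]' | egrep 'tool|wrist|rot'
python3 -m handwheel '[[[0,0,0],[0,0,-0.016],1],[[0,0,0],[0,0,0],1]]' | egrep 'tool|wrist|rot'
```

```text
tool_pos: [0.5665, 0.17, 0.0968]
ee_rot: [3.141, 0.082, 3.075]
wrist_force: [3.6, -1.3, 4.5]
tool_pos: [0.5666, 0.17, 0.0965]
ee_rot: [3.141, 0.083, 3.075]
wrist_force: [3.5, -1.4, 7.3]
```

```bash

python3 -m handwheel '[[[0,0,0],[0,0,0.01],0.7],[[0,0,0],[0,0,0],0.7],[[0,0,0],[0,0,0],0.7],[[0,0,0],[0,0,0.1],0.7],[[0,0,0],[0,0,0.3],0.7]]'
python3 -m handwheel '[[[0.003,0.052,0],[0,0,0.5],0.7],[[0,0,0],[-0.2,0,0.5],0.7],[[0,0,0],[-0.4,0,0.4],0.7],[[0,0,0],[-0.4,0,0.3],1],[[0,0,0],[0,0,0],1]]'
python3 - <<'E'
from h import *
p,d=snap('wrist');p=cv2.cvtColor(cv2.convertScaleAbs(p,alpha=1.8),cv2.COLOR_RGB2BGR);cv2.imwrite('pics/w6.png',p);np.save('w6W.npy',cloud('wrist',d))
E
```

```text
time: 13.6
tool_pos: [0.564, 0.1698, 0.1132]
ee_rot: [-3.141, 0.074, 3.075]
wrist_force: [-0.6, -0.2, -0.3]
width: 0.0281
finger_force: 0.0
time: 14.1
tool_pos: [0.516, 0.1706, 0.2048]
ee_rot: [3.139, 0.004, 3.076]
wrist_force: [0.4, -0.1, -0.5]
width: 0.0155
finger_force: 0.0
```

View pics/w6.png

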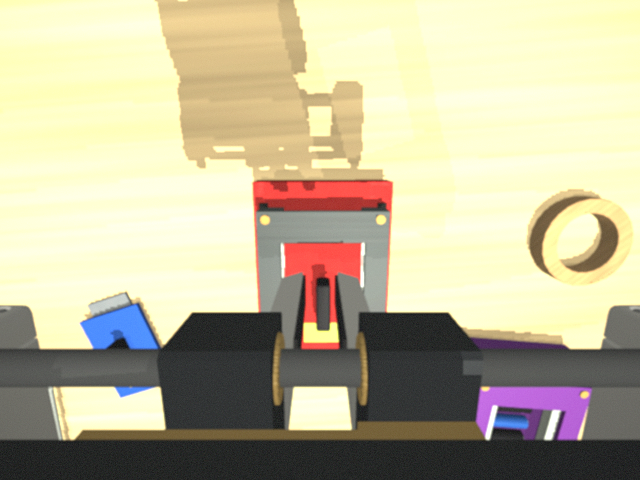

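Cover sits in the opening against the bridge edge (row 242), patch at (320,333) still up. Now press the patch with closed fingers.

```bash

python3 -m handwheel '[[[0,0,0],[0.5,0,0],1],[[0,0,0],[0.7,-0.07,-0.2],1],[[0,0,0],[0.55,0,-0.5],1],[[0,0,0],[0,0,-0.6],1],[[0,0,0],[0,0,-0.3],1]]'
python3 -m handwheel '[[[0,0,0],[0,0,-0.18],1],[[0,0,0],[0,0,0],1],[[0,0,0],[0,0,0],1]]'
python3 -m handwheel '[[[0,0,0],[0,0,-0.1],1],[[0,0,0],[0,0,0],1],[[0,0,0],[0,0,0],1]]' | egrep 'tool|wrist'
```

```text
time: 14.65
tool_pos: [0.6024, 0.1658, 0.115]
ee_rot: [-3.14, -0.009, 3.074]
wrist_force: [-0.5, -0.6, -0.4]
width: 0.0005
finger_force: 0.0
time: 14.95
tool_pos: [0.6037, 0.1667, 0.1125]
ee_rot: [3.141, -0.0, 3.075]
wrist_force: [-0.3, 0.8, -0.0]
width: 0.0007
finger_force: 0.0
tool_pos: [0.6035, 0.1666, 0.1068]
wrist_force: [-0.8, -0.8, -0.8]
```

```bash

python3 -m handwheel '[[[0,0,0],[0,0,-0.08],1],[[0,0,0],[0,0,-0.04],1],[[0,0,0],[0,0,0],1]]' | egrep 'tool|wrist'
python3 -m handwheel '[[[0,0,0],[0,0,-0.05],1],[[0,0,0],[0,0,-0.03],1],[[0,0,0],[0,0,0],1]]' | egrep 'tool|wrist'
python3 -m handwheel '[[[0,0,0],[0,0,-0.02],1],[[0,0,0],[0,0,0],1]]' | egrep 'tool|wrist'
python3 -m handwheel '[[[0,0,0],[0,0,-0.02],1],[[0,0,0],[0,0,0],1]]' | egrep 'tool|wrist'
```

```text
tool_pos: [0.6029, 0.1664, 0.0994]
wrist_force: [-0.8, -1.0, 0.4]
tool_pos: [0.6034, 0.1665, 0.0961]
wrist_force: [-0.3, 0.1, -0.3]
tool_pos: [0.6035, 0.1665, 0.0958]
wrist_force: [-1.5, -0.8, 1.7]
tool_pos: [0.6035, 0.1665, 0.095]
wrist_force: [-2.5, 0.3, 4.2]
```

```bash

python3 -m handwheel '[[[0,0,0],[0,0,-0.02],1],[[0,0,0],[0,0,0],1]]' | egrep 'tool|wrist'
python3 -m handwheel '[[[0,0,0],[0,0,-0.02],1],[[0,0,0],[0,0,0],1]]' | egrep 'tool|wrist'
python3 -m handwheel '[[[0,0,0],[0,0,-0.02],1],[[0,0,0],[0,0,0],1]]' | egrep 'tool|wrist'
```

```text
tool_pos: [0.6036, 0.1666, 0.0941]
wrist_force: [-1.9, 0.3, 4.8]
tool_pos: [0.6038, 0.1666, 0.0931]
wrist_force: [0.3, 0.9, -0.5]
tool_pos: [0.6038, 0.1665, 0.0909]
wrist_force: [0.9, 1.0, 2.1]
```

```bash

python3 -m handwheel '[[[0,0,0],[0,0,-0.02],1],[[0,0,0],[0,0,0],1]]' | egrep 'tool|wrist'
python3 -m handwheel '[[[0,0,0],[0,0,-0.02],1],[[0,0,0],[0,0,0],1]]' | egrep 'tool|wrist'
python3 -m handwheel '[[[0,0,0],[0,0,-0.02],1],[[0,0,0],[0,0,0],1]]' | egrep 'tool|wrist'
```

```text
tool_pos: [0.6035, 0.1665, 0.0899]
wrist_force: [0.6, 0.3, 1.9]
tool_pos: [0.6034, 0.1665, 0.0889]
wrist_force: [0.5, 0.9, 0.5]
tool_pos: [0.6025, 0.1663, 0.0872]
wrist_force: [-0.5, -0.0, -0.0]
```

```bash

python3 -m handwheel '[[[0,0,0],[0,0,-0.02],1],[[0,0,0],[0,0,0],1]]' | egrep 'tool|wrist'
python3 -m handwheel '[[[0,0,0],[0,0,-0.02],1],[[0,0,0],[0,0,0],1]]' | egrep 'tool|wrist'
python3 -m handwheel '[[[0,0,0],[0,0,-0.02],1],[[0,0,0],[0,0,0],1]]' | egrep 'tool|wrist'
```

```text
tool_pos: [0.6028, 0.1664, 0.0865]
wrist_force: [0.2, 0.3, -0.6]
tool_pos: [0.603, 0.1664, 0.0863]
wrist_force: [-1.6, -1.3, 2.2]
tool_pos: [0.6031, 0.1665, 0.0862]
wrist_force: [-3.3, 0.2, 5.3]
```

```bash

python3 -m handwheel '[[[0,0,0],[0,0,-0.02],1],[[0,0,0],[0,0,0],1]]' | egrep 'tool|wrist'
python3 -m handwheel '[[[0,0,0],[0,0,-0.02],1],[[0,0,0],[0,0,0],1]]' | egrep 'tool|wrist'
```

```text
tool_pos: [0.6031, 0.1665, 0.0862]
wrist_force: [-4.2, -0.1, 8.4]
tool_pos: [0.6032, 0.1665, 0.0861]
wrist_force: [-5.2, -1.2, 12.1]
```

```bash

python3 -m handwheel '[[[0,0,0],[0,0,0.15],1],[[0,0,0],[0,0,0.5],1],[[0,0,0],[-0.2,0,0.6],1],[[0,0,0],[-0.3,0,0.6],0.5],[[0,0,0],[-0.2,0,0.4],0]]' | grep tool
python3 -m handwheel '[[[0,0,0],[0,0,0.3],0],[[0,0,0],[0,0,0],0],[[0,0,0],[0,0,0],0],[[0,0,0],[0,0,0],0]]' | grep tool
python3 - <<'E'
from h import *
p,d=snap('wrist');p=cv2.cvtColor(cv2.convertScaleAbs(p,alpha=1.8),cv2.COLOR_RGB2BGR);cv2.imwrite('pics/w7.png',cv2.resize(p[150:390,190:450],None,fx=2.4,fy=2.4,interpolation=cv2.INTER_CUBIC));W=cloud('wrist',d)
a=-0.065;S=np.array([.5684,.1703]);ex=np.array([np.cos(a),np.sin(a)]);ey=np.array([-ex[1],ex[0]])
X=(W[...,:2]-S)@ex*1000;Y=(W[...,:2]-S)@ey*1000;Z=W[...,2]*1000
def med(x0,x1,y0,y1):
    m=(X>x0)&(X<x1)&(Y>y0)&(Y<y1); return m.sum(),np.round(np.nanmedian(Z[m]),2)
for x in range(-45,56,10): print(x,'left',med(x-4,x+4,12,30),'right',med(x-4,x+4,-30,-12),'frame',med(x-4,x+4,42,52),med(x-4,x+4,-52,-43))
print('bridge',med(-70,-52,-25,25),'catch',med(50,56,-10,10),med(45,50,-10,10),'rear frame',med(60,72,-25,25))
m=(Z>70)&(Z<80)&(abs(X)<30)&(abs(Y)<15); print('rib',X[m].min(),X[m].max(),Y[m].mean(),np.median(Z[m]))
E
```

```text
tool_pos: [0.5685, 0.1667, 0.1978]
tool_pos: [0.568, 0.1663, 0.2083]
-45 left (np.int64(186), np.float64(60.21)) right (np.int64(188), np.float64(60.2)) frame (np.int64(100), np.float64(60.12)) (np.int64(94), np.float64(60.31))
-35 left (np.int64(3218), np.float64(297.34)) right (np.int64(1030), np.float64(295.07)) frame (np.int64(112), np.float64(60.17)) (np.int64(1802), np.float64(298.02))
-25 left (np.int64(8678), np.float64(313.15)) right (np.int64(8639), np.float64(313.3)) frame (np.int64(2083), np.float64(298.21)) (np.int64(3570), np.float64(314.79))
-15 left (np.int64(2041), np.float64(304.53)) right (np.int64(1616), np.float64(303.35)) frame (np.int64(108), np.float64(60.15)) (np.int64(720), np.float64(303.66))
-5 left (np.int64(1416), np.float64(243.14)) right (np.int64(1395), np.float64(243.58)) frame (np.int64(99), np.float64(60.16)) (np.int64(86), np.float64(60.25))
5 left (np.int64(771), np.float64(234.04)) right (np.int64(776), np.float64(235.47)) frame (np.int64(91), np.float64(60.06)) (np.int64(86), np.float64(60.32))
15 left (np.int64(164), np.float64(60.0)) right (n
[... 246 characters left out ...]
np.float64(60.05))
35 left (np.int64(157), np.float64(60.14)) right (np.int64(158), np.float64(60.26)) frame (np.int64(16), np.float64(60.59)) (np.int64(2), np.float64(60.45))
45 left (np.int64(160), np.float64(59.95)) right (np.int64(156), np.float64(60.04)) frame (np.int64(0), np.float64(nan)) (np.int64(0), np.float64(nan))
55 left (np.int64(152), np.float64(59.6)) right (np.int64(156), np.float64(59.88)) frame (np.int64(0), np.float64(nan)) (np.int64(0), np.float64(nan))
bridge (np.int64(1240), np.float64(60.18)) catch (np.int64(174), np.float64(66.46)) (np.int64(139), np.float64(60.39)) rear frame (np.int64(641), np.float64(66.06))
rib -19.216679918631637 -17.197276900726305 -1.5333242501383029 74.99655933524744
  return np.nanmean(a, axis, out=out, keepdims=keepdims)
```

View pics/w7.png

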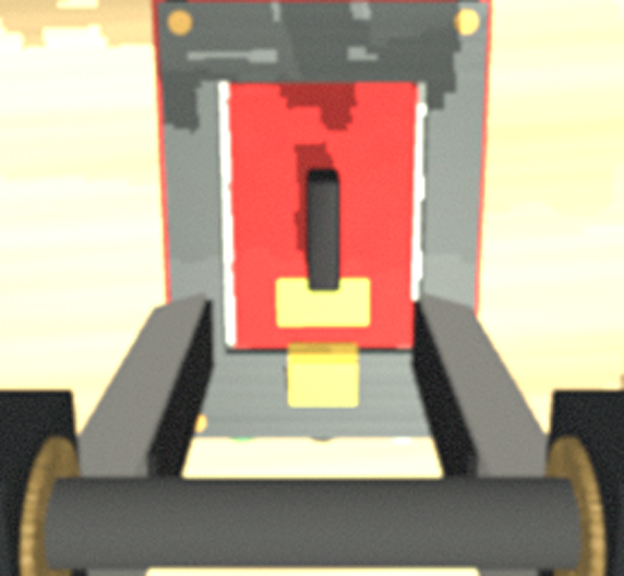

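The plate is flush with the frame (60.0–60.2 mm both), its front against the bridge. The yellow catch at crop (322,350) laps over the plate's rear edge, and the arm is clear. Handing in.

```bash
python3 -c "
from bench import robot
print(robot.close_job())"
```

```text
the job is handed in; nothing more can be done
None
```

The red cover is hooked under the bridge, pressed shut and let go; the last look showed it flush with the frame and the catch over its rear edge, and the job is handed in, though no verdict came back.

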